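# Clear the bottle and close up the carton layer

## Task

Reagent cartons are being stacked in the metal frame in interlocking layers, but a bottle was left where the last carton of the second layer belongs: stand it upright in the middle of the grey drip tray. Then lay the loose carton, now standing on edge on the bench, flat in the free place, crosswise to its two neighbours, and push the layer up tight: both neighbours fully against the tall back stop, the new carton against both of them and against the tall side stop. Do not knock the bottle over or disturb the beaker, meter and photometer.

Things in the scene. Friction and masses are not known exactly. Their poses are not given: they have to be found in the camera images.
- frame: Fixed steel stacking frame. Origin on the bench below the middle of its 180 x 120 mm stacking area, z up; x points from the tall back stop to the open loading sill, y to the tall side stop. The -y side has only a lip 22 mm high (y -63 to -69 mm). Three loose cartons 120 x 60 x 32 mm lie flat as the lower layer: one along y at the back stop, two along x; its top is 36 mm above the bench.
- back_stop (a point): Middle of the top edge of the back stop's inner face, at frame x = -90 mm, y = 0, 58 mm above the bench. The back stop is a rigid plate 6 mm thick that runs along the frame's y.
- side_stop (a point): Middle of the top edge of the side stop's inner face, at frame x = 0, y = +60 mm, 58 mm above the bench. The side stop is a rigid plate 6 mm thick that runs along the frame's x.
- sill (a point): Middle of the top of the loading sill, a solid bar at frame x = 93 to 123 mm, y = -69 to 69 mm, 35 mm high, 1 mm lower than the lower layer: a carton laid partly on it slides into the layer freely, since there is no room for fingers between cartons that touch.
- free_place (a point): Centre of the top of the lower layer in the second layer's free place: frame x = 60 mm, y = 0, 36 mm above the bench. Once the layer is closed up this place is x = 30 to 90 mm, y = -60 to 60 mm: room for one carton along y, with upper_a and upper_b (along x) between it and the back stop, the reverse of the lower layer.
- upper_a: Plain cardboard carton 120 x 60 x 32 mm, about 150 g, flat and loose in the second layer next to the side stop. Origin at its centre (52 mm above the bench), x along its length, z up. Starts 3 to 9 mm short of the back stop; closed up, its centre is at frame x = -30, y = about +30 mm.
- upper_b: The same kind of carton, loose, beside upper_a on the frame's -y side. Starts 3 to 9 mm short of the back stop, seldom the same as upper_a, so the front ends are not level and each may have to be pushed home in its turn, also through the new carton. Closed up, its centre is at frame x = -30, y = about -30 mm.
- carton: Loose cardboard carton to add, 120 x 60 x 32 mm, about 150 g, standing on the bench on a long narrow face, 60 mm high. Origin at its centre; x along the 120 mm length, y across the 32 mm thickness, z along the 60 mm width (up at first). Tilted over 30 degrees about its long lower edge it falls flat; pushed near the top it tips. In place its centre is 52 mm above the bench, either broad face up.
- bottle: White plastic reagent bottle with a grey screw cap, closed, about 200 g, standing on the lower layer in the free place. Origin at the centre of its underside, z up along its axis. Body 52 mm in diameter to 95 mm height, sloping shoulder, cap 34 mm in diameter from 118 to 150 mm height (the total height).
- driptray: Fixed grey plastic drip tray, 130 x 130 mm outside, 12 mm high, walls and floor 4 mm thick. Origin at the centre of its underside on the bench.
- beaker: Glass beaker, 60 mm in diameter, 75 mm high, a bystander. Origin at the centre of its underside.
- meter: White handheld meter lying flat, 70 x 110 x 28 mm, a bystander. Origin at the centre of its underside.
- photometer: Black bench photometer, 100 x 150 mm, 50 mm high with a round cap up to 85 mm, a bystander. Origin at the centre of its underside.
Mind the look-alikes: they are no part of the job. Leave any pink look-alike of the bottle alone. What is shaped like the upper_a but pink is not meant.

How it is judged:
On the way, in this order (a step that is already met when the one before it is completed fails the run):
1. the bottle stands upright and released in the drip tray (horizontal distance between bottle and driptray below 0.033 m and height (world z) of bottle below 0.007 m and angle between bottle's own z axis and vertical below 0.1 rad and contact force between bottle and the fingers below 0.2 N), for 0.2 s.
2. the carton lies flat on the lower layer, its length crosswise (z of carton in the frame of frame between 0.047 and 0.057 m and angle between the y axis of carton and the z axis of frame, either way round below 0.08 rad and angle between the x axis of carton and the y axis of frame, either way round below 0.3 rad and x of carton in the frame of frame between 0.05 and 0.12 m), for 0.1 s.
At the end, for the whole second after the job is handed in: Bottle upright in the drip tray, within 33 mm of its middle. Second layer flat and at rest: upper_a and upper_b within 2.5 mm of the back stop; new carton crosswise (0.05 rad), at most 3.5 mm short of its closed-up place towards the back stop and of the side stop (horizontal distance between bottle and driptray below 0.033 m and height (world z) of bottle below 0.007 m and angle between bottle's own z axis and vertical below 0.1 rad and z of carton in the frame of frame between 0.049 and 0.055 m and angle between the y axis of carton and the z axis of frame, either way round below 0.05 rad and angle between the x axis of carton and the y axis of frame, either way round below 0.05 rad and x of carton in the frame of frame between 0.056 and 0.0635 m and y of carton in the frame of frame between -0.0035 and 0.004 m and x of each of upper_a, upper_b in the frame of frame below -0.0275 m and z of upper_a in the frame of frame between 0.049 and 0.055 m and z of upper_b in the frame of frame between 0.049 and 0.055 m and y of upper_a in the frame of frame above 0.024 m and y of upper_b in the frame of frame between -0.036 and -0.024 m and linear speed of each of carton, bottle below 0.01 m/s); the robot touches nothing.
It fails at once if the bottle is knocked over (angle between bottle's own z axis and vertical above 0.6 rad).
It fails at once if the beaker is moved by more than 20 mm (distance of beaker from where it was at the start of the episode above 0.02 m).
It fails at once if the meter is moved by more than 20 mm (distance of meter from where it was at the start of the episode above 0.02 m).
It fails at once if the photometer is moved by more than 20 mm (distance of photometer from where it was at the start of the episode above 0.02 m).
It also fails if it takes over 72 s, if anything falls off the work surface, if the arm or the gripper's body presses on something with over 40 N, if the wrist force passes 120 N, or if a joint passes its speed limit or range.

## Robot

A 6-joint arm with a two-finger parallel gripper is mounted at the origin on the work surface. World frame = base frame: x ahead of the robot, y to its left, z up, the work surface at z = 0. Lengths are in m, angles in rad, forces in N, time in s.
With the tool pointing down it reaches from about 0.35 to 0.975 m from the base axis. Payload 4.9 kg.
Tool frame: the origin (TCP) lies midway between the tips of the shut fingers; the grasp point (between the pads) lies ctrl.grip_depth behind it (ctrl.grip_depth is the distance from the TCP to the grasp point, in m); z points along the fingers, y is the line along which they close (so a half turn about z gives the same grasp; the last joint's range is limited). The gripper opens to 85 mm and grips with 20 to 120 N. Pads are 22 mm wide; open, the fingers measure 114 mm over their backs; the gripper's body (76 mm by 85 mm) begins 54 mm behind the grasp point. The pads swing forward as they close: fully open they stand 13 mm farther back than shut.
Start: joints at [1.198, 0.053, 1.613, -0, 1.476, -0.119], TCP at [0.157, 0.605, 0.231] pointing down, gripper open.
Joint ranges: [-3.01, 3.01], [-1.01, 2.22], [0.06, 2.58], [-1.02, 4.17], [0.09, 2.62], [-3.14, 3.14]. Speed limits (rad/s): [2.57, 2.57, 3.14, 3.14, 3.14, 3.14].

## Interface

Orientations are given as a rotation vector (axis times angle).
In Python, from station import ctrl, get_image, camera_model gives the robot as it stands. The module is installed in compiled form; this text tells all that it offers.
- The arm moves only by the shell command python3 -m crank 'ROWS' [FORCE]. ROWS is JSON, a list of rows, each a list of 7 numbers: the shift along the tool's x, y, z in mm, then the turn, a rotation vector about the tool's x, y, z in rad, then the opening, from -1 (shut) to 1 (fully open). A call has exactly 10 rows; each row shifts and turns the commanded pose from where the row before left it, along the tool's axes as they then stand; what a row does not reach is not made up. A row lasts 1/12 s, in which the tool goes at most 41.7 mm and 7.16 degrees, less where a joint would pass 70% of its speed; a pose out of reach is approached as far as the arm can. A call with a gripper value outside its range is refused whole. The fingers move at their own pace and stop on an object; FORCE is the grip in N (left out, the last holds). Time passes only in rows, so rows that do not move let the fingers close, or fill a call up. It gives the time, the measured TCP pose, the force, the opening and the grip force at its end, in the units of the state.
- ctrl.get_obs(): the state, without advancing time (a new reading comes with each control period).
- get_image(name): name is "scene" or "side" or "wrist"; returns the picture (384x512x3 uint8, red, green, blue); there is no depth.
- camera_model(name): a dict with "vertical_fov" (degrees; the focal length in pixels is half the picture's height over the tangent of half this angle, whatever the lens; pixels are square), "cx", "cy" (the principal point, pixels), "k1" (the pictures are not rectified: a ray, as slopes to the right and down, at radius r is drawn at 1 + k1 r^2 times it, then the intrinsics apply), "R" (3x3) and "t" (3): a world point X has camera coordinates R X + t; the wrist camera has in their place "hand_eye" (4x4, takes a point from camera to tool coordinates, whose origin is the TCP and whose axes are the flange's). Camera axes: x right, y down, z forward; pixel columns grow to the right and rows downward; lengths in m; the calibration is good to about 2 mm. A picture is of the moment at which its call begins: read the wrist's pose just before it. camera_model takes no time and is no camera call.
- ctrl.finish_job(): hands the job in; it is judged then, once.
The state is a dict: "t": time; "q": joint angles; "dq": joint speeds; "effort": joint torques, N m; "tool_pos": TCP position; "tool_rot": TCP orientation; "contact_force": force on the tool from outside, world axes, zero at the start; "wrist_torque": the same for the moment, N m; "opening": finger opening in m; "grip_force": force on a finger pad.
Only numpy, scipy, OpenCV 4.12 (cv2) and the standard library are available. Lean on these libraries where they do the work, as an engineer would, in place of code of your own. Each camera call takes 0.05 s, during which the arm holds its last target. There are 200 camera calls.

## Working session

There is one attempt and no reset: what is moved stays moved. The work goes in short steps, Python scripts to look and compute and a shell command to move; the robot and the scene stay as the last step left them, time stands still between calls to the robot, and variables do not carry over. Pictures are saved under pics/ and viewed, at most 11 in all, crops included, and the job is handed in when it is done.

```bash
mkdir -p pics && cat > h.py <<'E'
import numpy as np, cv2
from station import ctrl, get_image, camera_model
from scipy.spatial.transform import Rotation as Ro
def save(name,fn):
    im=get_image(name); cv2.imwrite('pics/'+fn,im[:,:,::-1]); return im
def cam(name,obs=None):
    m=camera_model(name); f=192/np.tan(np.radians(m['vertical_fov'])/2)
    if 'R' in m and m.get('R') is not None: R=np.array(m['R']);t=np.array(m['t'])
    else:
        o=obs or ctrl.get_obs(); T=np.eye(4);T[:3,:3]=Ro.from_rotvec(o['tool_rot']).as_matrix();T[:3,3]=o['tool_pos']
        W=np.linalg.inv(T@np.array(m['hand_eye']));R=W[:3,:3];t=W[:3,3]
    return f,m['cx'],m['cy'],m['k1'],R,t
def proj(c,X):
    f,cx,cy,k,R,t=c; p=np.atleast_2d(X)@R.T+t; s=p[:,:2]/p[:,2:]; s=s*(1+k*(s**2).sum(1,keepdims=True)); return s*f+[cx,cy]
def ray(c,uv):
    f,cx,cy,k,R,t=c; d=(np.atleast_2d(uv).astype(float)-[cx,cy])/f; s=d.copy()
    for _ in range(20): s=d/(1+k*(s**2).sum(1,keepdims=True))
    return -R.T@t, np.c_[s,np.ones(len(s))]@R
def onz(c,uv,z):
    o,d=ray(c,uv); return o+d*((z-o[2])/d[:,2])[:,None]
E
python3 - <<'E'
from h import *
a=save('scene','s0.png');b=save('side','d0.png');w=save('wrist','w0.png')
print(ctrl.get_obs(),ctrl.grip_depth)
for n in('scene','side','wrist'):
    c=cam(n);print(n,c[:4],-c[4].T@c[5],c[4][2])
E
```

```text
{'t': 0.15, 'q': array([ 1.19800266e+00,  5.32449388e-02,  1.61398333e+00, -7.02115748e-08,
        1.47601841e+00, -1.18947633e-01]), 'dq': array([ 3.59870853e-04,  1.53614998e-04, -6.61351614e-03,  9.00289702e-05,
       -1.92704920e-04, -7.34831138e-04]), 'effort': array([ 6.48204878e-04, -3.94245386e+01, -3.70719695e+01, -1.02768954e-04,
        4.56979527e-03,  2.34599429e-05]), 'tool_pos': array([0.15674227, 0.60451649, 0.23031799]), 'tool_rot': array([-3.97619611e-01, -3.11592165e+00,  2.51969921e-03]), 'contact_force': array([-0.58954411, -0.07821614, -0.1613699 ]), 'wrist_torque': array([-0.00864913, -0.0517712 ,  0.02520977]), 'grip_force': 0.0, 'opening': 0.0851024091622546} 0.0187
scene (np.float64(372.6272848084272), 260.5612803529768, 191.47714071400637, -0.11603225561404379) [ 1.04499828 -0.54863345  0.86128519] [-0.43748375  0.48026754 -0.76023093]
side (np.float64(382.50186387534467), 252.1610363532241, 188.37918143929429, -0.07505989203296341) [0.26120366 0.55714684 0.6326336 ] [ 0.36568865 -0.68079095 -0.63466171]
wrist (np.float64(304.909644766346), 254.07258864894976, 186.7063072676764, 0.017329616944954322) [0.09320409 0.62167024 0.37332775] [ 0.25489077 -0.0670056  -0.9646455 ]
```

```bash
python3 -c "
import cv2,numpy as np
a=cv2.imread('pics/s0.png');cv2.imwrite('pics/s0b.png',cv2.resize(a,(800,600),interpolation=cv2.INTER_CUBIC))
a=cv2.imread('pics/d0.png');cv2.imwrite('pics/d0b.png',cv2.resize(a,(800,600),interpolation=cv2.INTER_CUBIC))"
```

```text
(no output)
```

View pics/s0b.png

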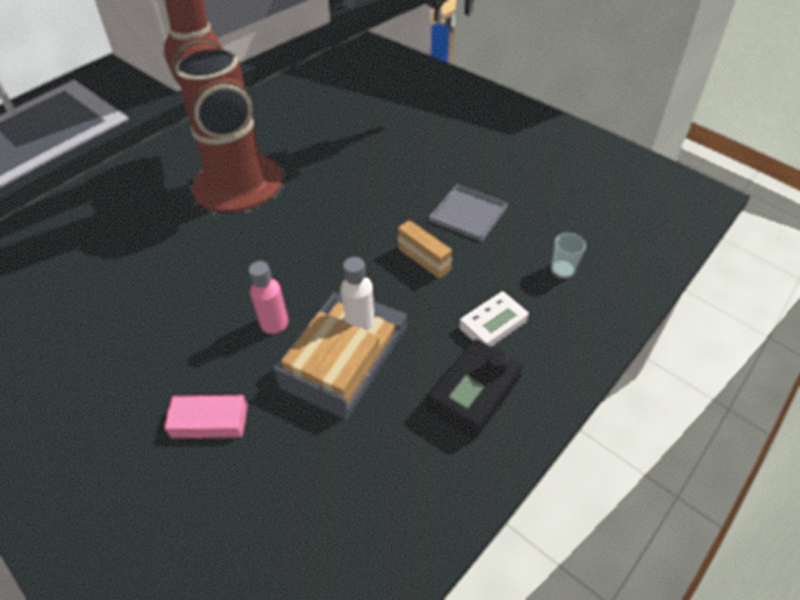

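View pics/d0b.png

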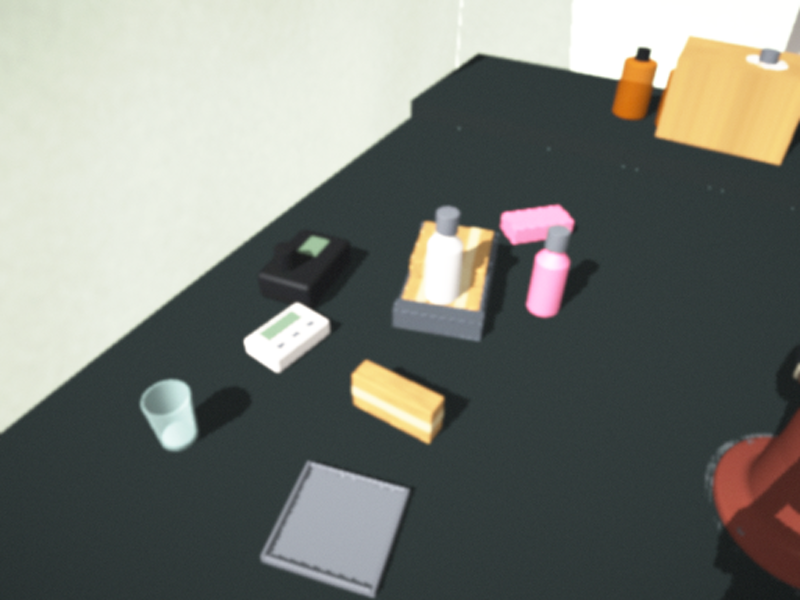

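The scene view (800x600) shows the white bottle (355,295) in the frame, with a pink look-alike bottle at (268,298). The carton on edge is at (425,248), with a pink look-alike carton at (205,417). The tray is at (468,212), beaker (568,255), meter (494,318) and photometer (475,385). I choose the white bottle and the brown carton. Next I measure.

```bash
python3 - <<'E'
from h import *
s=cv2.imread('pics/s0.png');d=cv2.imread('pics/d0.png')
cs,cd=cam('scene'),cam('side')
def tri(a,b):
    o1,d1=ray(cs,a);o2,d2=ray(cd,b);d1=d1[0];d2=d2[0]
    A=np.c_[d1,-d2];x=np.linalg.lstsq(A,o2-o1,rcond=None)[0];p,q=o1+d1*x[0],o2+d2*x[1];return (p+q)/2,np.linalg.norm(p-q)
k=1/1.5625
print('captop',tri(np.array([354,264])*k,np.array([447,214])*k))
S=lambda l,z:print(np.round(onz(cs,np.array(l)*k,z),3).tolist())
D=lambda l,z:print(np.round(onz(cd,np.array(l)*k,z),3).tolist())
print('tray top');S([[431,210],[461,186],[508,206],[482,239]],.012);D([[308,462],[410,488],[375,595],[262,558]],.012)
print('carton top');S([[398,230],[410,223],[451,257],[440,265]],.06);D([[351,372],[367,361],[443,405],[431,420]],.06)
print('sill outer top');S([[406,316]],.035);D([[397,304],[483,319]],.035)
for n,f,o in(('scene',s,(300,240,460,430)),('side',d,(330,190,530,450))):
    pass
a=cv2.resize(s[150:270,160:300],None,fx=4,fy=4,interpolation=cv2.INTER_CUBIC)
b=cv2.resize(d[120:290,215:335],None,fx=3,fy=3,interpolation=cv2.INTER_CUBIC)
cv2.imwrite('pics/c1.png',a)
E
```

```text
captop (array([ 0.54065477, -0.12132111,  0.18252208]), np.float64(0.0012230330712393396))
tray top
[[0.422, 0.216, 0.012], [0.418, 0.327, 0.012], [0.541, 0.342, 0.012], [0.562, 0.217, 0.012]]
[[0.556, 0.227, 0.012], [0.43, 0.198, 0.012], [0.403, 0.328, 0.012], [0.529, 0.353, 0.012]]
carton top
[[0.447, 0.082, 0.06], [0.451, 0.114, 0.06], [0.575, 0.094, 0.06], [0.573, 0.063, 0.06]]
[[0.564, 0.11, 0.06], [0.556, 0.083, 0.06], [0.435, 0.103, 0.06], [0.438, 0.131, 0.06]]
sill outer top
[[0.595, -0.058, 0.035]]
[[0.59, -0.066, 0.035], [0.461, -0.098, 0.035]]
```

View pics/c1.png

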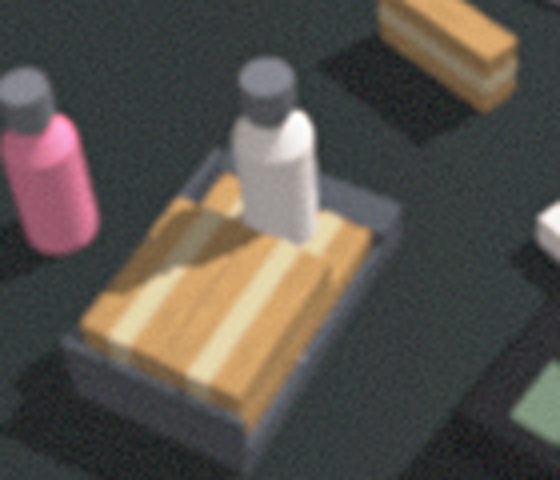

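The crop confirms the white bottle with a grey cap standing on the lower layer. The frame has its sill end at the upper right and its low lip on the right. Next I fly over it for a closer wrist view.

```bash
cat >> h.py <<'E'
def plan(p,a=None):
    o=ctrl.get_obs();R=Ro.from_rotvec(o['tool_rot']).as_matrix();d=R.T@(np.array(p)-o['tool_pos'])*1000
    ca=np.arctan2(R[1,0],R[0,0]);print('tool',np.round(o['tool_pos'],4),'yaw',round(np.degrees(ca),1),'tilt',np.round(R[:2,2],4),'F',np.round(o['contact_force'],1))
    print('delta mm',np.round(d,1), 'turn z', None if a is None else round(-((np.radians(a)-ca+np.pi)%(2*np.pi)-np.pi),3))
E
python3 - <<'E'
from h import *
plan([0.50,-0.09,0.32],194)
k=1/1.5625;cs,cd=cam('scene'),cam('side')
print('pink bottle base',onz(cs,[[272*k,328*k]],0.0),onz(cd,[[545*k,308*k]],0.0))
print('photometer',onz(cs,[[428*k,395*k],[475*k,432*k],[520*k,368*k]],0.05))
E
```

```text
tool [0.1567 0.6045 0.2303] yaw 165.5 tilt [-0.0006 -0.0015] F [-0.6 -0.1 -0.2]
delta mm [-506.7 -586.2  -88.8] turn z -0.498
pink bottle base [[ 0.40764402 -0.22698805  0.        ]] [[ 0.39324962 -0.21108754  0.        ]]
photometer [[ 0.73917527 -0.1645266   0.05      ]
 [ 0.83667917 -0.16650753  0.05      ]
 [ 0.82016011 -0.0226952   0.05      ]]
```

```bash
python3 -m crank '[[-25,-29,-9,0,0,0,1],[-25,-29,-9,0,0,0,1],[-25,-29,-9,0,0,0,1],[-25,-29,-9,0,0,0,1],[-25,-29,-9,0,0,0,1],[-25,-29,-9,0,0,0,1],[-25,-29,-9,0,0,0,1],[-25,-29,-9,0,0,0,1],[-25,-29,-9,0,0,0,1],[-25,-29,-9,0,0,0,1]]' 40
python3 -m crank '[[-25,-29,0,0,0,0,1],[-25,-29,0,0,0,0,1],[-25,-29,0,0,0,0,1],[-25,-29,0,0,0,0,1],[-25,-29,0,0,0,0,1],[-25,-29,0,0,0,0,1],[-25,-29,0,0,0,0,1],[-25,-29,0,0,0,0,1],[-25,-29,0,0,0,0,1],[0,0,0,0,0,0,1]]'
python3 - <<'E'
from h import *
w=save('wrist','w1.png');plan([.54,-.12,.25])
cv2.imwrite('pics/w1b.png',cv2.resize(w[:,:,::-1],(800,600),interpolation=cv2.INTER_CUBIC))
E
```

```text
t: 0.98
tool_pos: [0.3262, 0.2598, 0.3215]
tool_rot: [0.397, 3.116, 0.0]
contact_force: [0.6, 0.0, 0.2]
opening: 0.0855
grip_force: 0.0
t: 1.82
tool_pos: [0.4796, -0.0527, 0.3201]
tool_rot: [-0.407, -3.114, 0.003]
contact_force: [-0.8, 0.8, 0.4]
opening: 0.0854
grip_force: 0.0
tool [ 0.4787 -0.0503  0.3202] yaw 165.2 tilt [-0.0023  0.0003] F [-0.5  1.2  0.3]
delta mm [-77.2 -51.7  70.1] turn z None
```

View pics/w1b.png

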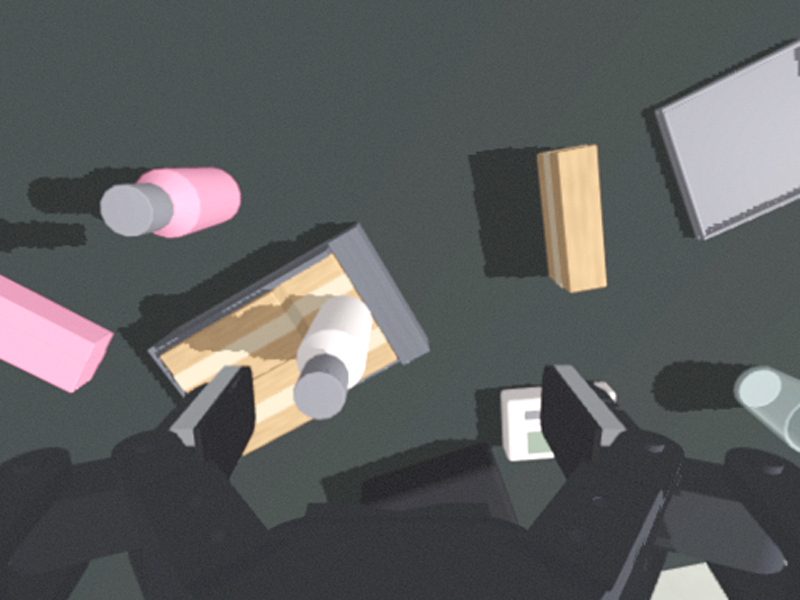

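The wrist view shows the sill outer top edge from (361,224) to (428,345), the cap top near (320,393), the carton top face from (555,148) to (606,288), and the tray at the upper right.

```bash
python3 - <<'E'
from h import *
k=1/1.5625;c=cam('wrist')
W=lambda l,z:np.round(onz(c,np.array(l)*k,z),4)
s=W([[361,224],[428,345]],.035);print('sill',s.tolist(), 'len',np.linalg.norm(s[1]-s[0]))
s2=W([[330,246],[400,362]],.035);print('sill inner',s2.tolist(), 'len',np.linalg.norm(s2[1]-s2[0]))
d=s[1]-s[0];th=np.degrees(np.arctan2(d[1],d[0]));print('ang',th)
print('cap',W([[320,393]],.186))
q=W([[553,150],[597,146],[606,287],[570,291]],.06);print('carton',q.tolist(),q.mean(0))
q=W([[658,110],[703,238]],.012);print('tray',q.tolist())
plan([0.541,-0.121,0.30])
E
```

```text
sill [[0.4587, -0.0777, 0.035], [0.5867, -0.0473, 0.035]] len 0.13156048038829898
sill inner [[0.4707, -0.1103, 0.035], [0.5968, -0.0778, 0.035]] len 0.130220812468668
ang 13.360218444764485
cap [[ 0.5405 -0.1169  0.186 ]]
carton [[0.4387, 0.0916, 0.06], [0.4448, 0.1263, 0.06], [0.5638, 0.1165, 0.06], [0.5594, 0.0857, 0.06]] [0.501675 0.105025 0.06    ]
tray [[0.432, 0.2014, 0.012], [0.557, 0.2292, 0.012]]
tool [ 0.4787 -0.0503  0.3202] yaw 165.2 tilt [-0.0023  0.0003] F [-0.5  1.2  0.3]
delta mm [-78.3 -52.4  20.1] turn z None
```

```bash
python3 -m crank '[[-26,-17,0,0,0,0,1],[-26,-17,20,0,0,0,1],[-25,-16.5,20,0,0,0,1],[0,0,20,0,0,0,1],[0,0,20,0,0,0,1],[0,0,20,0,0,0,1],[0,0,20,0,0,0,1],[0,0,20,0,0,0,1],[0,0,14,0,0,0,1],[0,0,14,0,0,0,1]]'
python3 -m crank '[[0,0,0,0,0,0,1],[0,0,0,0,0,0,-0.4],[0,0,0,0,0,0,-0.4],[0,0,0,0,0,0,-0.4],[0,0,0,0,0,0,-0.4],[0,0,0,0,0,0,-0.4],[0,0,0,0,0,0,-0.4],[0,0,0,0,0,0,-0.4],[0,0,0,0,0,0,-0.4],[0,0,0,0,0,0,-0.4]]' 40
python3 -c "
from h import *
plan([.49,.28,.25])"
```

```text
t: 2.7
tool_pos: [0.5398, -0.1149, 0.1521]
tool_rot: [-0.396, -3.116, -0.001]
contact_force: [-0.1, -0.1, -1.2]
opening: 0.0852
grip_force: 0.0
t: 3.53
tool_pos: [0.5411, -0.1165, 0.1548]
tool_rot: [0.397, 3.114, -0.002]
contact_force: [-0.5, -1.7, 5.2]
opening: 0.0331
grip_force: 40.3
tool [ 0.5411 -0.1165  0.1548] yaw 165.5 tilt [ 0.0023 -0.0015] F [-0.5 -1.7  5.2]
delta mm [148.8 370.9 -95.9] turn z None
```

```bash
python3 -m crank '[[0,0,-10,0,0,0,-1],[0,0,-20,0,0,0,-1],[0,0,-20,0,0,0,-1],[4,12,0,0,0,0,-1],[12,28,0,0,0,0,-1],[15,36,0,0,0,0,-1],[15,36,0,0,0,0,-1],[15,36,0,0,0,0,-1],[15,36,0,0,0,0,-1],[15,36,0,0,0,0,-1]]' 60
python3 -m crank '[[15,36,0,0,0,0,-1],[15,36,0,0,0,0,-1],[15,36,0,0,0,0,-1],[12,24,0,0,0,0,-1],[8,14,0,0,0,0,-1],[0,0,0,0,0,0,-1],[0,0,15,0,0,0,-1],[0,0,15,0,0,0,-1],[0,0,15,0,0,0,-1],[0,0,5,0,0,0,-1]]'
python3 - <<'E'
from h import *
plan([.481,.277,.124]);b=save('side','d1.png')
a=b[192:384,130:330,::-1];cv2.imwrite('pics/d1b.png',cv2.resize(a,None,fx=3,fy=3))
E
```

```text
t: 4.37
tool_pos: [0.5053, 0.1226, 0.2015]
tool_rot: [-0.397, -3.113, -0.001]
contact_force: [0.1, -0.5, -1.8]
opening: 0.0322
grip_force: 60.0
t: 5.2
tool_pos: [0.4785, 0.2766, 0.1491]
tool_rot: [-0.397, -3.11, 0.005]
contact_force: [-0.3, 0.3, -3.0]
opening: 0.0322
grip_force: 60.4
tool [0.4785 0.2766 0.1491] yaw 165.4 tilt [-0.0064 -0.0023] F [-0.3  0.3 -3. ]
delta mm [-2.5  1.1 25.1] turn z None
```

View pics/d1b.png

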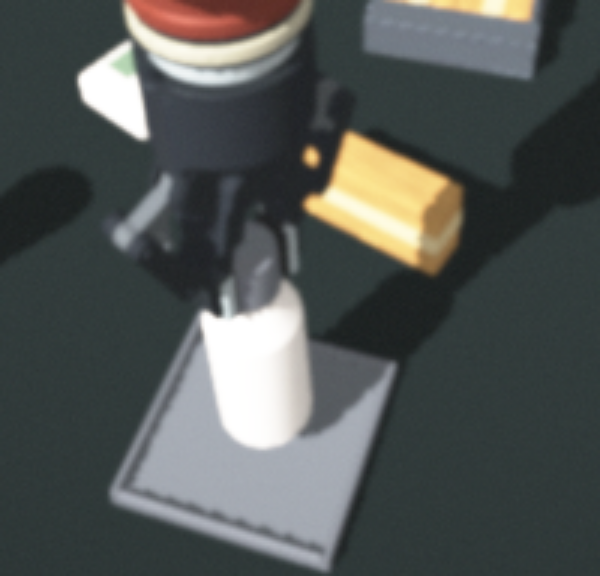

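The bottle is held upright over the middle of the tray, with its base near (265,440) in the crop. I lower it and watch the force.

```bash
python3 -m crank '[[0,0,7,0,0,0,-1],[0,0,7,0,0,0,-1],[0,0,4,0,0,0,-1],[0,0,3,0,0,0,-1],[0,0,2,0,0,0,-1],[0,0,1,0,0,0,-1],[0,0,0.5,0,0,0,-1],[0,0,0,0,0,0,-1],[0,0,0,0,0,0,-1],[0,0,0,0,0,0,-1]]'
```

```text
t: 6.08
tool_pos: [0.4813, 0.2777, 0.1291]
tool_rot: [0.398, 3.116, 0.0]
contact_force: [-0.1, 0.1, -2.9]
opening: 0.0326
grip_force: 60.4
```

```bash
python3 -m crank '[[0,0,1,0,0,0,-1],[0,0,1,0,0,0,-1],[0,0,1,0,0,0,-1],[0,0,1,0,0,0,-1],[0,0,1,0,0,0,-1],[0,0,0.5,0,0,0,-1],[0,0,0,0,0,0,-1],[0,0,0,0,0,0,-1],[0,0,0,0,0,0,-1],[0,0,0,0,0,0,-1]]'
```

```text
t: 6.92
tool_pos: [0.4811, 0.2776, 0.1233]
tool_rot: [0.398, 3.116, 0.0]
contact_force: [0.1, -0.4, -3.7]
opening: 0.0322
grip_force: 60.5
```

```bash
python3 -m crank '[[0,0,0.5,0,0,0,-1],[0,0,0.5,0,0,0,-1],[0,0,0.5,0,0,0,-1],[0,0,0.5,0,0,0,-1],[0,0,0,0,0,0,-1],[0,0,0,0,0,0,-1],[0,0,0,0,0,0,-1],[0,0,0,0,0,0,-1],[0,0,0,0,0,0,-1],[0,0,0,0,0,0,-1]]'
```

```text
t: 7.75
tool_pos: [0.4819, 0.2776, 0.123]
tool_rot: [0.397, 3.115, 0.0]
contact_force: [-2.0, -2.9, 5.9]
opening: 0.0321
grip_force: 61.5
```

Contact is made, with the bottle standing on the tray floor. I release it and lift off.

```bash
python3 -m crank '[[0,0,0,0,0,0,-0.2],[0,0,0,0,0,0,0],[0,0,0,0,0,0,0.3],[0,0,0,0,0,0,0.6],[0,0,0,0,0,0,1],[0,0,0,0,0,0,1],[0,0,0,0,0,0,1],[0,0,-10,0,0,0,1],[0,0,-20,0,0,0,1],[0,0,-20,0,0,0,1]]'
python3 -c "
from h import *
plan([.505,.18,.20],174)
b=save('side','d2.png');m=(b.min(2)>185);m[:225]=0
n,l,st,ce=cv2.connectedComponentsWithStats(m.astype(np.uint8));i=1+st[1:,4].argmax();print(st[i]);c=cam('side')
x,y,w,h,_=st[i];print(onz(c,[[x+w/2,y+h-1]],.004))"
```

```text
t: 8.58
tool_pos: [0.4805, 0.2773, 0.1715]
tool_rot: [-0.397, -3.115, 0.002]
contact_force: [0.5, 0.5, -0.1]
opening: 0.0853
grip_force: 0.0
tool [0.4805 0.2773 0.1715] yaw 165.5 tilt [-0.0019 -0.0007] F [ 0.5  0.5 -0.1]
delta mm [-48.1 -88.1 -28.5] turn z -0.149
[   0  225   65   51 1690]
[[0.88462895 0.35199998 0.004     ]]
```

```bash
python3 -m crank '[[0,0,-20,0,0,0,0],[0,0,-10,0,0,0,0],[-10,-20,0,0,0,0,-1],[-15,-31,0,0,0,0,-1],[-15,-31,0,0,0,0,-1],[-14,-30,0,0,0,0,-1],[0,0,0,0,0,-0.065,-1],[0,0,20,0,0,-0.065,-1],[0,0,30,0,0,0,-1],[0,0,30,0,0,0,-1]]' 40
python3 - <<'E'
from h import *
plan([.505,.155,.047],173)
w=save('wrist','w2.png');cv2.imwrite('pics/w2b.png',w[:,:,::-1])
E
```

```text
t: 9.47
tool_pos: [0.5067, 0.1555, 0.1224]
tool_rot: [0.195, 3.131, 0.002]
contact_force: [0.6, 0.2, -0.8]
opening: -0.0004
grip_force: 0.0
tool [0.5067 0.1555 0.1224] yaw 172.9 tilt [0.0045 0.0007] F [ 0.6  0.2 -0.8]
delta mm [ 2.  -0.8 75.3] turn z -0.002
```

View pics/w2b.png

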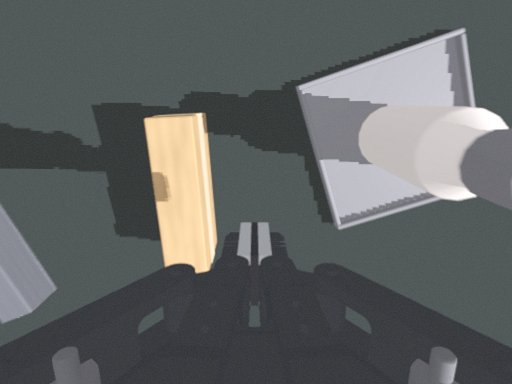

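The bottle stands in the tray. The carton's top face runs from (147,119)/(192,115) down past (163,268)/(209,268), left of the shut fingers.

```bash
python3 - <<'E'
from h import *
c=cam('wrist');q=onz(c,[[147,119],[192,115],[208,262],[163,266]],.06);print(q.round(4).tolist())
d=(q[2]-q[1]);print(np.degrees(np.arctan2(d[1],d[0])),np.linalg.norm(q[1]-q[0]))
u=np.array([np.cos(np.radians(-6)),np.sin(np.radians(-6))]);mid=(q[0]+q[1])[:2]/2
print('centre guess',mid+u*.06)
print('tips',proj(c,ctrl.get_obs()['tool_pos']))
E
```

```text
[[0.4371, 0.0949, 0.06], [0.4382, 0.1235, 0.06], [0.5408, 0.1168, 0.06], [0.5399, 0.0843, 0.06]]
-3.713848261105198 0.028652317187914902
centre guess [0.49733878 0.10290094]
tips [[253.28496283 237.25614121]]
```

```bash
python3 -m crank '[[8,0,25,0,0,0,-1],[0,0,25,0,0,0,-1],[0,0,22,0,0,0,-1],[0,-5,0,0,0,0,-1],[0,-6,0,0,0,0,-1],[0,-6,0,0,0,0,-1],[0,-6,0,0,0,0,-1],[0,-6,0,0,0,0,-1],[0,-6,0,0,0,0,-1],[0,-6,0,0,0,0,-1]]'
python3 -m crank '[[0,-6,0,0,0,0,-1],[0,-6,0,0,0,0,-1],[0,-6,0,0,0,0,-1],[0,-4,0,0,0,0,-1],[0,0,0,0,0,0,-1],[0,0,0,0,0,0,-1],[0,0,0,0,0,0,-1],[0,0,-30,0,0,0,-1],[0,0,-40,0,0,0,0],[0,0,-40,0,0,0,1]]'
python3 - <<'E'
from h import *
plan([.50,.05,.20],175)
w=save('wrist','w3.png');cv2.imwrite('pics/w3b.png',w[:,:,::-1])
E
```

```text
t: 10.35
tool_pos: [0.493, 0.1152, 0.0504]
tool_rot: [0.195, 3.134, 0.0]
contact_force: [-0.3, 0.7, 1.0]
opening: -0.0002
grip_force: 0.2
t: 11.18
tool_pos: [0.4882, 0.0943, 0.1591]
tool_rot: [-0.193, -3.132, 0.0]
contact_force: [-0.1, -0.3, 1.0]
opening: 0.0236
grip_force: 0.0
tool [0.4882 0.0943 0.1591] yaw 172.9 tilt [-0.0037 -0.0001] F [-0.1 -0.3  1. ]
delta mm [-17.  -42.5 -41. ] turn z -0.036
```

View pics/w3b.png

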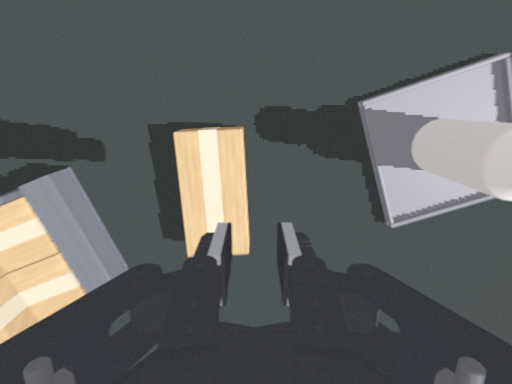

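The carton now lies flat, with its top corners at (175,132), (242,128), (250,253) and (187,256).

```bash
python3 - <<'E'
from h import *
c=cam('wrist');q=onz(c,[[175,132],[242,128],[250,253],[187,256]],.032);print(q.round(4).tolist(),q.mean(0))
for a,b in((0,1),(3,2),(1,2),(0,3)):
    d=q[b]-q[a];print(np.degrees(np.arctan2(d[1],d[0])).round(1),np.linalg.norm(d).round(4))
m=q.mean(0);plan([m[0],m[1],.1],175.5)
E
```

```text
[[0.4469, 0.0291, 0.032], [0.4507, 0.0899, 0.032], [0.5762, 0.0812, 0.032], [0.5715, 0.017, 0.032]] [0.51133311 0.0543041  0.032     ]
86.4 0.0609
85.8 0.0644
-4.0 0.1258
-5.5 0.1252
tool [0.494  0.0947 0.17  ] yaw 173.0 tilt [0.0133 0.0007] F [4.6 0.7 5.7]
delta mm [-21.2 -38.1  70.2] turn z -0.044
```

```bash
python3 - <<'E'
from h import *
o={'tool_pos':np.array([.4882,.0943,.1591]),'tool_rot':np.array([-.193,-3.132,0])}
c=cam('wrist',o);q=onz(c,[[175,132],[242,128],[250,253],[187,256]],.032);print(q.round(4).tolist(),q.mean(0))
for a,b in((0,1),(3,2),(1,2),(0,3)):
    d=q[b]-q[a];print(np.degrees(np.arctan2(d[1],d[0])).round(1),np.linalg.norm(d).round(4))
m=q.mean(0);plan([m[0],m[1],.1],175.5)
E
```

```text
[[0.4382, 0.0313, 0.032], [0.4419, 0.0899, 0.032], [0.5617, 0.0817, 0.032], [0.5573, 0.0202, 0.032]] [0.49976822 0.05578551 0.032     ]
86.4 0.0587
85.9 0.0616
-3.9 0.1201
-5.3 0.1197
tool [0.494  0.0947 0.17  ] yaw 173.0 tilt [0.0133 0.0007] F [4.6 0.7 5.7]
delta mm [ -9.5 -38.1  70.1] turn z -0.044
```

```bash
python3 -m crank '[[-5,-19,0,0,0,0,1],[-5,-19,0,0,0,0,1],[0,0,0,0,0,-0.044,1],[0,0,0,0,0,0,1],[0,0,20,0,0,0,1],[0,0,30,0,0,0,1],[0,0,30,0,0,0,1],[0,0,20,0,0,0,1],[0,0,0,0,0,0,1],[0,0,0,0,0,0,1]]' 40
python3 - <<'E'
from h import *
plan([.4998,.0558,.006],175.5)
E
```

```text
t: 12.07
tool_pos: [0.4937, 0.0556, 0.0582]
tool_rot: [-0.125, -3.136, -0.0]
contact_force: [-0.1, -0.4, 0.4]
opening: 0.085
grip_force: 0.0
tool [0.4937 0.0556 0.0582] yaw 175.4 tilt [-0.0031  0.0002] F [-0.1 -0.4  0.4]
delta mm [-6.3  0.6 52.1] turn z -0.001
```

```bash
python3 -m crank '[[-6,0,20,0,0,0,1],[0,0,20,0,0,0,1],[0,0,8,0,0,0,1],[0,0,4,0,0,0,1],[0,0,0,0,0,0,-0.2],[0,0,0,0,0,0,-0.2],[0,0,0,0,0,0,-0.2],[0,0,0,0,0,0,-0.2],[0,0,0,0,0,0,-0.2],[0,0,0,0,0,0,-0.2]]' 40
python3 - <<'E'
from h import *
plan([.4998,.0558,.13],194)
E
```

```text
t: 12.9
tool_pos: [0.5021, 0.0547, 0.009]
tool_rot: [0.125, 3.136, 0.0]
contact_force: [-0.3, 1.1, 6.8]
opening: 0.0596
grip_force: 45.7
tool [0.5021 0.0547 0.009 ] yaw 175.4 tilt [0.0028 0.    ] F [-0.3  1.1  6.8]
delta mm [   2.1    1.  -121. ] turn z -0.324
```

```bash
python3 -m crank '[[0,0,-20,0,0,0,-0.2],[0,0,-40,0,0,0,-0.2],[0,0,-40,0,0,0,-0.2],[0,0,-40,0,0,-0.1,-0.2],[0,0,0,0,0,-0.11,-0.2],[0,0,0,0,0,-0.114,-0.2],[4,-28,0,0,0,0,-0.2],[4,-28,0,0,0,0,-0.2],[0,-28,0,0,0,0,-0.2],[0,0,0,0,0,0,-0.2]]' 50
python3 -m crank '[[0,0,0,0,0,0,-0.2],[0,0,0,0,0,0,-0.2],[0,0,0,0,0,0,-0.2],[0,0,0,0,0,0,-0.2],[0,0,0,0,0,0,-0.2],[0,0,0,0,0,0,-0.2],[0,0,0,0,0,0,-0.2],[0,0,0,0,0,0,-0.2],[0,0,0,0,0,0,-0.2],[0,0,0,0,0,0,-0.2]]' 50
python3 - <<'E'
from h import *
w=save('wrist','w4.png');cv2.imwrite('pics/w4b.png',cv2.resize(w[:,:,::-1],(800,600),interpolation=cv2.INTER_CUBIC))
plan([.528,-.0825,.15],194)
E
```

```text
t: 13.73
tool_pos: [0.5137, -0.0323, 0.1472]
tool_rot: [-0.377, 3.119, -0.003]
contact_force: [0.0, -0.3, -1.1]
opening: 0.059
grip_force: 56.9
t: 14.57
tool_pos: [0.5133, -0.0287, 0.1473]
tool_rot: [-0.383, 3.118, 0.0]
contact_force: [0.8, -0.8, -1.4]
opening: 0.059
grip_force: 56.9
tool [ 0.5133 -0.0288  0.1473] yaw -166.0 tilt [0. 0.] F [-1.  -0.3 -0.5]
delta mm [ -1.3 -55.7  -2.7] turn z -0.0
```

View pics/w4b.png

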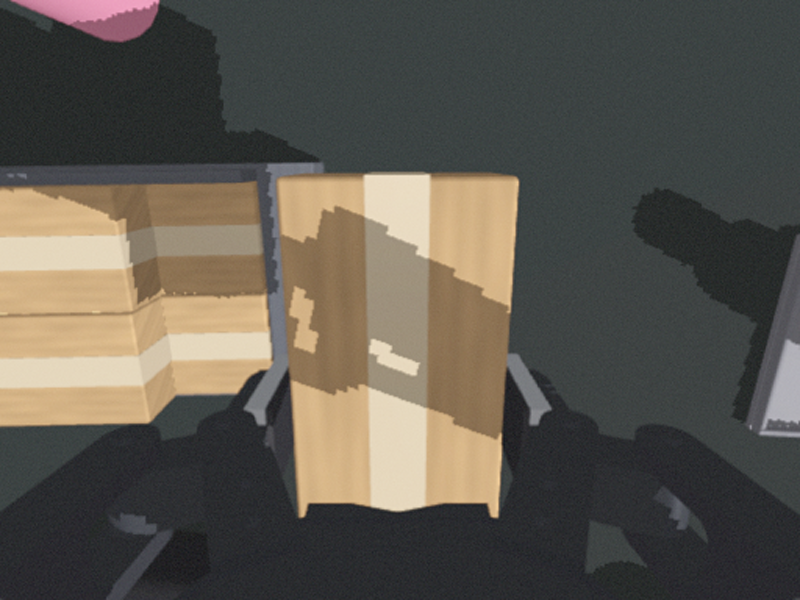

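The wrist view shows the held carton with its far end edge at row 174 (x 280 to 518). The upper_a front top edge runs (113,190) to (132,306) and upper_b's (134,314) to (150,424). The side stop's top strip is at rows 166-183.

```bash
cat >> h.py <<'E'
TH=np.radians(14.0)
E
python3 - <<'E'
from h import *
k=1/1.5625;c=cam('wrist');W=lambda l,z:onz(c,np.array(l)*k,z)[:,:2]
s=W([[0,184],[262,181]],.058);d=s[1]-s[0];print('side stop inner',s.round(4).tolist(),np.degrees(np.arctan2(d[1],d[0])))
s=W([[0,168],[322,163]],.058);d=s[1]-s[0];print('side stop outer',s.round(4).tolist(),np.degrees(np.arctan2(d[1],d[0])))
O=np.array([.5526,-.1846]);xf=np.array([-.242,.970]);yf=np.array([-.970,-.242])
F=lambda p:np.c_[(p-O)@xf,(p-O)@yf].round(4).tolist()
for n,l,z in(('sidestop in',[[0,184],[262,181]],.058),('sidestop out',[[0,168],[322,163]],.058),('A front',[[113,190],[132,306]],.068),('B front',[[134,314],[150,424]],.068),('lower end',[[258,182],[267,295],[271,392]],.036),('held far end',[[280,174],[518,177]],.170),('held tcp',None,0)):
    p=ctrl.get_obs()['tool_pos'][None,:2] if l is None else W(l,z);print(n,F(p),p.round(4).tolist())
print('seam',W([[0,314],[134,314]],.068),'')
E
```

```text
side stop inner [[0.5053, -0.223], [0.4738, -0.1045]] 104.87006222120637
side stop outer [[0.4979, -0.2232], [0.4589, -0.0786]] 105.09405402179037
sidestop in [[-0.0258, 0.0552], [0.0968, 0.057]] [[0.5053, -0.223], [0.4738, -0.1045]]
sidestop out [[-0.0242, 0.0624], [0.1256, 0.0653]] [[0.4979, -0.2232], [0.4589, -0.0786]]
A front [[0.0319, 0.0532], [0.0323, -0.0018]] [[0.4932, -0.1665], [0.5465, -0.1528]]
B front [[0.0326, -0.0059], [0.0323, -0.0659]] [[0.5504, -0.1515], [0.6088, -0.1373]]
lower end [[0.0886, 0.0556], [0.0888, -0.0053], [0.0869, -0.0643]] [[0.4771, -0.112], [0.5362, -0.0971], [0.594, -0.0846]]
held far end [[0.1321, 0.0631], [0.1903, 0.0624]] [[0.4594, -0.0717], [0.446, -0.015]]
held tcp [[0.1606, 0.0004]] [[0.5133, -0.0288]]
seam [[ 0.56578089 -0.21360014]
 [ 0.55040674 -0.15149687]]
```

```bash
python3 -m crank '[[-5,-20,0,0,0,-0.01,-0.2],[-5,-20,0,0,0,0,-0.2],[0,-17,0,0,0,0,-0.2],[0,0,10,0,0,0,-0.2],[0,0,25,0,0,0,-0.2],[0,0,25,0,0,0,-0.2],[0,0,20,0,0,0,-0.2],[0,0,10,0,0,0,-0.2],[0,0,0,0,0,0,-0.2],[0,0,0,0,0,0,-0.2]]'
python3 -m crank '[[0,0,3,0,0,0,-0.2],[0,0,2,0,0,0,-0.2],[0,0,2,0,0,0,-0.2],[0,0,1,0,0,0,-0.2],[0,0,1,0,0,0,-0.2],[0,0,0,0,0,0,-0.2],[0,0,0,0,0,0,-0.2],[0,0,0,0,0,0,-0.2],[0,0,0,0,0,0,-0.2],[0,0,0,0,0,0,-0.2]]'
```

```text
t: 15.45
tool_pos: [0.5368, -0.0812, 0.057]
tool_rot: [0.398, -3.115, -0.001]
contact_force: [0.7, 0.3, -1.2]
opening: 0.0588
grip_force: 56.8
t: 16.28
tool_pos: [0.5372, -0.0816, 0.0484]
tool_rot: [-0.398, 3.116, -0.0]
contact_force: [-0.2, -0.0, -1.8]
opening: 0.0587
grip_force: 56.8
```

```bash
python3 -m crank '[[0,0,1,0,0,0,-0.2],[0,0,1,0,0,0,-0.2],[0,0,0.5,0,0,0,-0.2],[0,0,0.5,0,0,0,-0.2],[0,0,0.5,0,0,0,-0.2],[0,0,0,0,0,0,-0.2],[0,0,0,0,0,0,-0.2],[0,0,0,0,0,0,-0.2],[0,0,0,0,0,0,-0.2],[0,0,0,0,0,0,-0.2]]'
```

```text
t: 17.12
tool_pos: [0.5374, -0.0816, 0.0451]
tool_rot: [-0.398, 3.116, -0.0]
contact_force: [-1.5, 0.4, 1.6]
opening: 0.0589
grip_force: 57.2
```

```bash
python3 -m crank '[[0,0,0,0,0,0,0.5],[0,0,0,0,0,0,0.6],[0,0,0,0,0,0,0.7],[0,0,0,0,0,0,0.7],[0,0,0,0,0,0,0.7],[0,0,-20,0,0,0,0.7],[0,0,-30,0,0,0,0.7],[0,0,-40,0,0,0,0.7],[0,0,0,0,0,0,0],[0,0,0,0,0,0,-1]]' 40
python3 -m crank '[[0,30,0,0,0,0,-1],[0,30,0,0,0,0,-1],[0,20,0,0,0,0,-1],[0,0,0,0,0,0,-1],[0,0,0,0,0,0,-1],[0,0,0,0,0,0,-1],[0,0,0,0,0,0,-1],[0,0,0,0,0,0,-1],[0,0,0,0,0,0,-1],[0,0,0,0,0,0,-1]]' 
python3 - <<'E'
from h import *
w=save('wrist','w5.png');cv2.imwrite('pics/w5b.png',cv2.resize(w[:,:,::-1],(800,600),interpolation=cv2.INTER_CUBIC))
plan([.528,-.0825,.15],194)
E
```

```text
t: 17.95
tool_pos: [0.5395, -0.0822, 0.1385]
tool_rot: [-0.397, 3.11, -0.004]
contact_force: [0.0, -0.0, -0.5]
opening: 0.0497
grip_force: 0.0
t: 18.78
tool_pos: [0.5172, -0.0047, 0.1348]
tool_rot: [0.397, -3.116, 0.0]
contact_force: [-0.1, -1.1, -0.6]
opening: -0.0002
grip_force: 0.0
tool [ 0.5171 -0.0046  0.1348] yaw -165.5 tilt [ 0.     -0.0001] F [ 0.6  0.  -0.1]
delta mm [  9.  -78.2 -15.2] turn z 0.009
```

View pics/w5b.png

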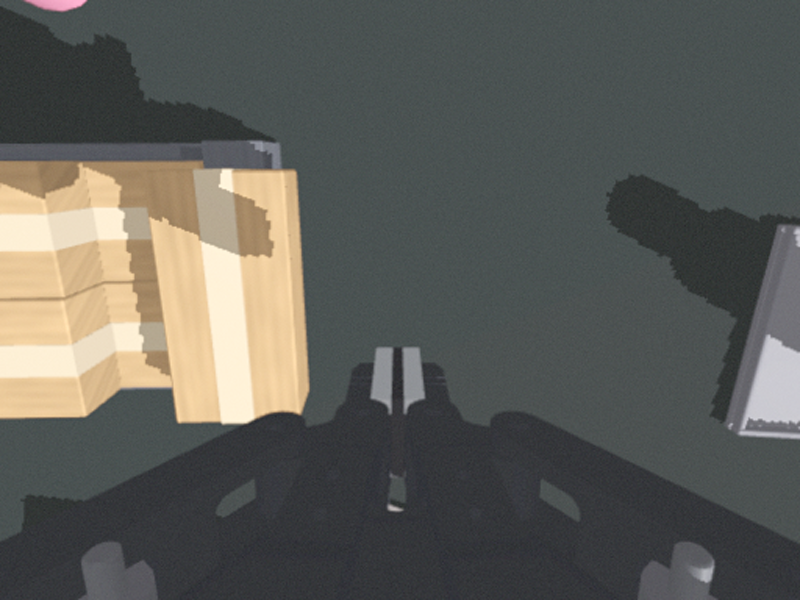

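The carton lies flat on the sill and layer, with its inner edge (148,172) to (177,420) and its outer top edge about (283,172) to (297,418). Next I work out the frame coordinates.

```bash
cat >> h.py <<'E'
A=np.radians(104.5);xf=np.array([np.cos(A),np.sin(A)]);yf=np.array([-xf[1],xf[0]])
O=np.array([.5526,-.1846])-.0015*xf-.0035*yf
F=lambda p:np.c_[(np.atleast_2d(p)-O)@xf,(np.atleast_2d(p)-O)@yf].round(4)
Wd=lambda x,y:O+x*xf+y*yf
E
python3 - <<'E'
from h import *
k=1/1.5625;c=cam('wrist');W=lambda l,z:F(onz(c,np.array(l)*k,z)[:,:2]).tolist()
print('stop in',W([[0,160],[200,158]],.058));print('carton in',W([[148,172],[177,420]],.068));print('out',W([[283,172],[297,418]],.068))
print('A',W([[44,195],[63,299]],.068),'B',W([[66,300],[85,415]],.068))
print('tcp',F(ctrl.get_obs()['tool_pos'][:2]))
plan([*Wd(.16,0),.05],194.5)
E
```

```text
stop in [[0.0104, 0.0583], [0.0976, 0.0596]]
carton in [[0.079, 0.0538], [0.077, -0.0641]]
out [[0.1362, 0.054], [0.1357, -0.0633]]
A [[0.0336, 0.044], [0.033, -0.0024]] B [[0.0343, -0.0029], [0.033, -0.0612]]
tcp [[ 0.1847 -0.0072]]
tool [ 0.5171 -0.0046  0.1348] yaw -165.5 tilt [ 0.     -0.0001] F [ 0.6  0.  -0.1]
delta mm [  7.3 -24.7  84.8] turn z 0.0
```

```bash
python3 -m crank '[[3,-20,0,0,0,0,-1],[0,0,30,0,0,0,-1],[0,0,30,0,0,0,-1],[0,0,28,0,0,0,-1],[0,0,0,0,0,0,-1],[0,-6,0,0,0,0,-1],[0,-6,0,0,0,0,-1],[0,-6,0,0,0,0,-1],[0,-6,0,0,0,0,-1],[0,-6,0,0,0,0,-1]]'
python3 -m crank '[[0,-5,0,0,0,0,-1],[0,-5,0,0,0,0,-1],[0,-5,0,0,0,0,-1],[0,-4,0,0,0,0,-1],[0,-3,0,0,0,0,-1],[0,-2,0,0,0,0,-1],[0,-1,0,0,0,0,-1],[0,0,0,0,0,0,-1],[0,0,0,0,0,0,-1],[0,0,0,0,0,0,-1]]'
python3 - <<'E'
from h import *
print('tcp',F(ctrl.get_obs()['tool_pos'][:2]));plan([*Wd(.10,0),.046])
E
```

```text
t: 19.67
tool_pos: [0.5282, -0.0542, 0.0488]
tool_rot: [-0.397, 3.113, -0.001]
contact_force: [1.0, 1.9, 1.6]
opening: 0.0002
grip_force: 1.4
t: 20.5
tool_pos: [0.5328, -0.0774, 0.0466]
tool_rot: [0.399, -3.116, 0.0]
contact_force: [-0.7, 0.1, 0.2]
opening: -0.0003
grip_force: 0.0
tcp [[ 0.1102 -0.0042]]
tool [ 0.5328 -0.0774  0.0466] yaw -165.4 tilt [-0.0002 -0.0003] F [-0.7  0.1  0.2]
delta mm [  4.2 -10.2   0.6] turn z None
```

```bash
python3 -m crank '[[0,-2,0,0,0,0,-1],[0,-1,0,0,0,0,-1],[0,-1,0,0,0,0,-1],[0,-1,0,0,0,0,-1],[0,-1,0,0,0,0,-1],[0,-1,0,0,0,0,-1],[0,0,0,0,0,0,-1],[0,0,0,0,0,0,-1],[0,0,0,0,0,0,-1],[0,0,0,0,0,0,-1]]'
python3 -m crank '[[0,-1,0,0,0,0,-1],[0,-1,0,0,0,0,-1],[0,-1,0,0,0,0,-1],[0,0,0,0,0,0,-1],[0,0,0,0,0,0,-1],[0,0,0,0,0,0,-1],[0,0,0,0,0,0,-1],[0,0,0,0,0,0,-1],[0,0,0,0,0,0,-1],[0,0,0,0,0,0,-1]]'
```

```text
t: 21.33
tool_pos: [0.5346, -0.0843, 0.0467]
tool_rot: [0.398, -3.116, 0.0]
contact_force: [0.3, 0.9, -1.4]
opening: -0.0001
grip_force: 0.6
t: 22.17
tool_pos: [0.5352, -0.0868, 0.0466]
tool_rot: [0.398, -3.116, -0.001]
contact_force: [-1.6, 3.6, 0.1]
opening: 0.0001
grip_force: 2.6
```

```bash
python3 -m crank '[[0,-1,0,0,0,0,-1],[0,-1,0,0,0,0,-1],[0,-0.5,0,0,0,0,-1],[0,-0.5,0,0,0,0,-1],[0,0,0,0,0,0,-1],[0,0,0,0,0,0,-1],[0,0,0,0,0,0,-1],[0,0,0,0,0,0,-1],[0,0,0,0,0,0,-1],[0,0,0,0,0,0,-1]]'
python3 -c "
from h import *
print(F(ctrl.get_obs()['tool_pos'][:2]))"
```

```text
t: 23.0
tool_pos: [0.5352, -0.087, 0.0467]
tool_rot: [0.398, -3.114, -0.01]
contact_force: [-5.3, 13.3, 6.0]
opening: -0.0001
grip_force: 7.7
[[ 0.1003 -0.004 ]]
```

```bash
python3 -m crank '[[0,8,0,0,0,0,-1],[18,0,0,0,0,0,-1],[18,0,0,0,0,0,-1],[0,-4,0,0,0,0,-1],[0,-2,0,0,0,0,-1],[0,-1,0,0,0,0,-1],[0,-1,0,0,0,0,-1],[0,-1,0,0,0,0,-1],[0,0,0,0,0,0,-1],[0,0,0,0,0,0,-1]]'
python3 -c "
from h import *
print(F(ctrl.get_obs()['tool_pos'][:2]))"
python3 -m crank '[[0,8,0,0,0,0,-1],[-36,0,0,0,0,0,-1],[-36,0,0,0,0,0,-1],[0,-4,0,0,0,0,-1],[0,-2,0,0,0,0,-1],[0,-1,0,0,0,0,-1],[0,-1,0,0,0,0,-1],[0,0,0,0,0,0,-1],[0,0,0,0,0,0,-1],[0,0,0,0,0,0,-1]]'
python3 -c "
from h import *
print(F(ctrl.get_obs()['tool_pos'][:2]))"
```

```text
t: 23.83
tool_pos: [0.4993, -0.0965, 0.0465]
tool_rot: [0.396, -3.109, -0.015]
contact_force: [-13.7, 16.0, 12.5]
opening: -0.0
grip_force: 9.7
[[0.1002 0.033 ]]
t: 24.67
tool_pos: [0.5746, -0.0766, 0.0478]
tool_rot: [-0.397, 3.109, 0.015]
contact_force: [5.1, 21.4, 1.7]
opening: -0.0001
grip_force: 9.5
[[ 0.1006 -0.0449]]
```

```bash
python3 -m crank '[[0,12,0,0,0,0,-1],[-20,0,0,0,0,0,-1],[-25,0,0,0,0,0,-1],[0,0,0,0,0,0,-1],[0,-15,0,0,0,0,-1],[0,-20,0,0,0,0,-1],[0,-13,0,0,0,0,-1],[0,0,0,0,0,0,-1],[0,0,0,0,0,0,-1],[0,0,0,0,0,0,-1]]'
python3 - <<'E'
from h import *
print(F(ctrl.get_obs()['tool_pos'][:2]))
w=save('wrist','w6.png');cv2.imwrite('pics/w6b.png',cv2.resize(w[:,:,::-1],(800,600),interpolation=cv2.INTER_CUBIC))
E
```

```text
t: 25.5
tool_pos: [0.6235, -0.1056, 0.0466]
tool_rot: [0.397, -3.116, -0.001]
contact_force: [-0.8, 0.5, -0.1]
opening: -0.0002
grip_force: 0.0
[[ 0.0602 -0.0849]]
```

View pics/w6b.png

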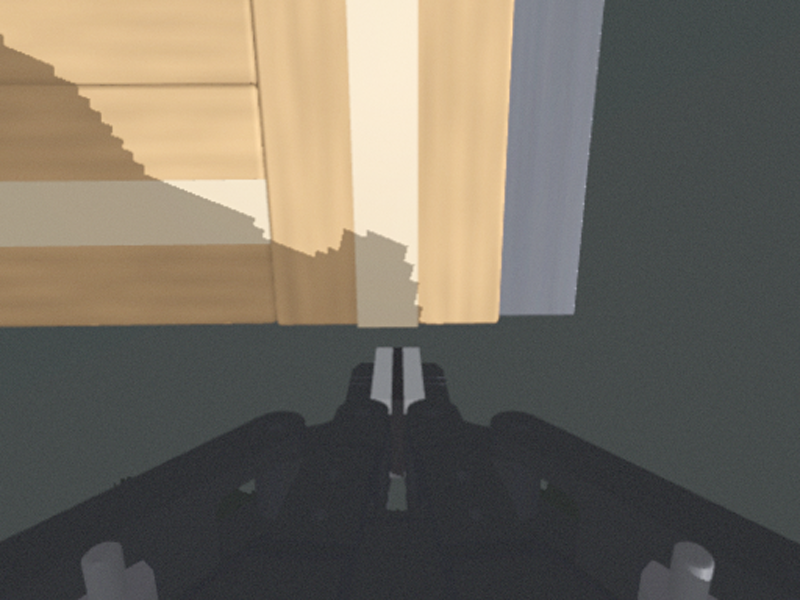

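The carton is tight against both neighbours. Its -y end is level with upper_b at row 322. Next I push it toward the side stop.

```bash
python3 -m crank '[[5,0,0,0,0,0,-1],[4,0,0,0,0,0,-1],[3,0,0,0,0,0,-1],[2,0,0,0,0,0,-1],[1,0,0,0,0,0,-1],[1,0,0,0,0,0,-1],[1,0,0,0,0,0,-1],[0,0,0,0,0,0,-1],[0,0,0,0,0,0,-1],[0,0,0,0,0,0,-1]]'
python3 -c "
from h import *
print(F(ctrl.get_obs()['tool_pos'][:2]))"
python3 -m crank '[[1,0,0,0,0,0,-1],[1,0,0,0,0,0,-1],[1,0,0,0,0,0,-1],[0,0,0,0,0,0,-1],[0,0,0,0,0,0,-1],[0,0,0,0,0,0,-1],[0,0,0,0,0,0,-1],[0,0,0,0,0,0,-1],[0,0,0,0,0,0,-1],[0,0,0,0,0,0,-1]]'
python3 -c "
from h import *
print(F(ctrl.get_obs()['tool_pos'][:2]))"
```

```text
t: 26.38
tool_pos: [0.6101, -0.1089, 0.0481]
tool_rot: [-0.397, 3.11, 0.0]
contact_force: [6.9, 3.5, -1.6]
opening: 0.0001
grip_force: 3.9
[[ 0.0604 -0.0711]]
t: 27.22
tool_pos: [0.61, -0.1089, 0.0495]
tool_rot: [-0.396, 3.103, 0.001]
contact_force: [13.6, 8.3, -2.3]
opening: -0.0001
grip_force: 7.6
[[ 0.0604 -0.071 ]]
```

```bash
python3 -m crank '[[-16,0,0,0,0,0,-1],[0,25,0,0,0,0,-1],[0,35,0,0,0,0,-1],[28,0,0,0,0,0,-1],[28,0,0,0,0,0,-1],[28,0,0,0,0,0,-1],[0,-10,0,0,0,0,-1],[0,-6,0,0,0,0,-1],[0,0,0,0,0,0,-1],[0,0,0,0,0,0,-1]]'
python3 -c "
from h import *
print(F(ctrl.get_obs()['tool_pos'][:2]))"
python3 -m crank '[[0,-2,0,0,0,0,-1],[0,-2,0,0,0,0,-1],[0,-1,0,0,0,0,-1],[0,-1,0,0,0,0,-1],[0,-1,0,0,0,0,-1],[0,0,0,0,0,0,-1],[0,0,0,0,0,0,-1],[0,0,0,0,0,0,-1],[0,0,0,0,0,0,-1],[0,0,0,0,0,0,-1]]'
python3 -c "
from h import *
print(F(ctrl.get_obs()['tool_pos'][:2]))"
```

```text
t: 28.05
tool_pos: [0.5292, -0.0857, 0.0477]
tool_rot: [-0.397, 3.115, -0.001]
contact_force: [-0.5, 0.2, 0.4]
opening: -0.0004
grip_force: 0.0
[[0.1031 0.0014]]
t: 28.88
tool_pos: [0.5296, -0.0886, 0.0472]
tool_rot: [0.398, -3.116, -0.01]
contact_force: [-1.9, 11.0, 5.4]
opening: -0.0002
grip_force: 6.0
[[0.1002 0.0018]]
```

Everything is tight. I back off, lift and take one check picture.

```bash
python3 -m crank '[[0,15,0,0,0,0,-1],[0,10,0,0,0,0,-1],[0,0,-20,0,0,0,-1],[0,0,-40,0,0,0,-1],[0,0,-40,0,0,0,-1],[0,-30,-30,0,0,0,-1],[-20,-20,-30,0,0,0,-1],[0,0,0,0,0,0,-1],[0,0,0,0,0,0,-1],[0,0,0,0,0,0,-1]]'
python3 -m crank '[[0,0,0,0,0,0,-1],[0,0,0,0,0,0,-1],[0,0,0,0,0,0,-1],[0,0,0,0,0,0,-1],[0,0,0,0,0,0,-1],[0,0,0,0,0,0,-1],[0,0,0,0,0,0,-1],[0,0,0,0,0,0,-1],[0,0,0,0,0,0,-1],[0,0,0,0,0,0,-1]]'
python3 - <<'E'
from h import *
w=save('wrist','w7.png');b=save('side','d7.png')
print(F(ctrl.get_obs()['tool_pos'][:2]))
w=cv2.resize(w,(480,360));b=cv2.resize(b[130:380,120:340],(317,360))
cv2.imwrite('pics/w7b.png',np.hstack([w,b])[:,:,::-1])
E
```

```text
t: 29.72
tool_pos: [0.5544, -0.1099, 0.2054]
tool_rot: [0.399, -3.115, -0.001]
contact_force: [-0.7, -0.4, -0.8]
opening: 0.0003
grip_force: 0.0
t: 30.55
tool_pos: [0.555, -0.1105, 0.2063]
tool_rot: [-0.398, 3.116, -0.0]
contact_force: [-0.6, -0.2, 0.5]
opening: -0.0001
grip_force: 0.0
[[ 0.0727 -0.0174]]
```

View pics/w7b.png

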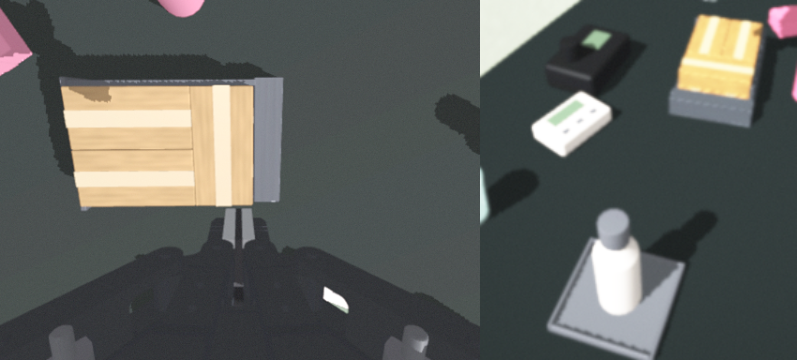

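The layer is closed: the carton sits against both neighbours (seam at column 192), flush with the stops. The bottle stands in the middle of the tray.

```bash
python3 -c "
from station import ctrl
print(ctrl.finish_job())"
```

```text
the job is handed in; nothing more can be done
None
```

I handed the job in at about 31 s of the 72 s allowed, but the hand-in returned no verdict. The last pictures and push readings show the bottle upright in the drip tray, and the new carton flat, crosswise and tight against both neighbours and the side stop. Pushes at three points along the carton all stalled at the same depth, so both neighbours should be against the back stop.

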